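# Swap the kit carrier on the line hook and reset the stop

## Task

Press the mushroom stop button all the way down to stop the hook line. Then lift the empty kit carrier off the hook and set it down upright in the middle of the rubber mat, and hang the filled carrier by its handle on the hook in its place, letting it hang quietly. Only then twist the mushroom button's head clockwise (seen from above) as far as it goes to reset the stop; do not tip the filled carrier or disturb the other parts on the shelf.

Things in the scene. Friction and masses are not known exactly. Their poses are not given: they have to be found in the camera images.
- empty_carrier: aluminium kit carrier: open tray 100 (x) by 110 mm (y), walls 30 mm high, fixed upright handle across its middle along y. Empty, 0.3 kg, starts hanging on the hook. Origin: centre of the underside, z up; same either way round. Handle: 10 mm uprights at y = -50 and +50 mm carry a grip panel 10 mm thick (x), 110 mm long, from z = 90 to 134 mm; open window below it, 90 mm wide, from z = 30.
- full_carrier: aluminium kit carrier: open tray 100 (x) by 110 mm (y), walls 30 mm high, fixed upright handle across its middle along y. Same build and sizes as the empty carrier (see there; panel z = 90 to 134 mm), but filled: a fixed black relay on its -x side, a finned heat sink on its +x side, both under 40 mm high; 0.5 kg. Starts standing on the shelf top. Origin: centre of the underside, z up
- empty_handle (a point): point in the middle of the underside of the empty carrier's grip panel (z = 90 mm over its origin), where the hook bears; axes as the carrier's
- full_handle (a point): the same point on the filled carrier
- hook_stand: fixed steel stand with one upturned hook pointing along its -x (roughly to the robot). Origin on the shelf top under the hook's saddle. Base plate 170 by 130 mm, 12 mm thick, x from -40 to +130 mm; post 18 mm in diameter at x = +95 mm, 233 mm high
- hook_saddle (a point): middle of the saddle's upper surface, 220 mm over the shelf top; axes as the stand's. Hook: 10 mm round bar along x, saddle flat from x = -12 to +12 mm, rising 14 mm to the open tip (end at x = -33) and 14 mm to x = +26, then level to the post. A carrier goes in from -x with its panel lifted over the tip, 20 to 35 mm above hanging height
- return_mat: fixed black rubber mat on the shelf top, 170 mm (x) by 180 mm (y), 4 mm thick; origin: centre of its underside
- stop_box: fixed grey box 80 by 80 mm, 60 mm high, with the black mushroom stop button standing on its top; origin: centre of its underside
- stop_top (a point): centre of the flat top of the mushroom head, 100 mm over the shelf top when up. Head round, 50 mm in diameter, 24 mm thick, underside 76 mm over the shelf top; a white bar on top shows its turn. Grip it across the rim from above
- stop_press (a joint): how far the mushroom head is pushed down, m: 0 up, 0.006 fully down (about 5.5 N; 2.2 N to start). It springs up again when let go; the stop itself stays tripped until the head is twisted
- stop_turn (a joint): twist of the head, rad: 0 at start, grows clockwise from above to its end stop at 1.1; stiff (0.05 N m), stays where it is left
- test_board: fixed green fiberglass test board, 80 by 100 mm, up to 16 mm high; origin under its centre; leave alone
- relay: loose black plastic relay block 45 by 70 mm, 50 mm high; origin under its centre; leave alone
- heat_sink: loose finned aluminium heat sink 60 by 100 mm, 36 mm high; origin under its centre; leave alone
- capacitor_disc: loose blue ceramic disc, 64 mm in diameter, 12 mm high; origin under its centre; leave alone
- jar_lid: loose squat brass jar lid, 72 mm in diameter, 26 mm high with its knob; origin under its centre; leave alone
Things that resemble listed ones, but are neither listed nor needed, are in the scene too. Leave any orange or yellow look-alike of the full_carrier alone.

How it is judged (in metres and radians):
On the way, in this order (a step that is already met when the one before it is completed fails the run):
1. the stop button is pressed down (5 mm of its 6 mm) (value of joint stop_press above 0.005 m), for 0.05 s.
2. the empty carrier is lowered upright, still held, onto the middle of the mat (within 35 mm, under 12 mm above it) (horizontal distance between empty_carrier and return_mat below 0.035 m and angle between empty_carrier's own z axis and vertical below 0.12 rad and height (world z) of empty_carrier below 0.016 m and contact force between the fingers and empty_carrier above 0.5 N), for 0.02 s.
3. the filled carrier hangs by its handle in the hook's saddle, let go and quiet (distance between full_handle and hook_saddle below 0.03 m and x of full_handle in the frame of hook_saddle between -0.022 and 0.022 m and contact force between full_carrier and hook_stand above 1 N and contact force between the fingers and full_carrier below 0.1 N and linear speed of full_carrier below 0.05 m/s and angular speed of full_carrier below 0.4 rad/s), for 0.2 s.
4. the button's head is twisted clockwise to reset (over 0.8 rad) (value of joint stop_turn above 0.8 rad), for 0.1 s.
At the end, for the whole second after the job is handed in: Empty carrier upright (0.12 rad), at rest on the mat, centres within 35 mm; filled carrier hanging at rest on the hook, released, middle of its panel's underside within 30 mm of the saddle's middle (22 mm along the hook); stop head up (2 mm) and twisted over 0.8 rad (all of step 3 and horizontal distance between empty_carrier and return_mat below 0.035 m and angle between empty_carrier's own z axis and vertical below 0.12 rad and height (world z) of empty_carrier below 0.008 m and linear speed of empty_carrier below 0.05 m/s and angular speed of empty_carrier below 0.4 rad/s and value of joint stop_turn above 0.8 rad and value of joint stop_press below 0.002 m); the robot touches nothing.
It fails at once if the filled carrier is tipped more than 0.6 rad (angle between full_carrier's own z axis and vertical above 0.6 rad).
It fails at once if the relay, heat sink, capacitor disc or jar lid is moved more than 20 mm (distance of any of relay, heat_sink, capacitor_disc, jar_lid from where it was at the start of the episode above 0.02 m).
It fails at once if the test board is pressed on (over 5 N) (contact force between test_board and anything else above 5 N).
It also fails if it takes over 72 s, if anything falls off the work surface, if the arm or the gripper's body presses on something with over 40 N, if the wrist force passes 120 N, or if a joint passes its speed limit or range.

## Robot

A 6-joint arm with a two-finger parallel gripper is mounted at the origin on the work surface. World frame = base frame: x ahead of the robot, y to its left, z up, the work surface at z = 0. Lengths are in m, angles in degrees, forces in N, time in s.
With the tool pointing down it reaches from about 0.25 to 0.775 m from the base axis. Payload 4 kg.
Tool frame: the origin (TCP) lies at the very end of the fingers, on their centre line; the grasp point (between the pads) lies 19 mm behind it (robot.pinch_z is the distance from the TCP to the grasp point, in m); z points along the fingers, y is the line along which they close (so a half turn about z gives the same grasp; the last joint's range is limited). The gripper opens to 94 mm and grips with 3 to 60 N. Pads are 16 mm wide; open, the fingers measure 119 mm over their backs; the gripper's body (75 mm by 177 mm) begins 78 mm behind the grasp point.
Start: joints at [-82.569, 4.996, 78.535, -0, 96.463, -5.907], TCP at [0.127, -0.535, 0.206] pointing down, gripper open.
Joint ranges: [-177.83, 177.83], [-43.37, 116.18], [15.69, 146.23], [-61.86, 241.86], [9.47, 152.12], [-147.06, 147.06]. Speed limits (degrees/s): [159.86, 159.86, 180, 180, 180, 180].

## Interface

Orientations are given as a 3x3 rotation matrix whose columns are the frame's x, y, z axes.
In Python, from rig import status, snapshot, camera_info, ticket, robot gives the robot as it stands.
- The arm moves only by the tool send_rows, never from a script. Its argument "series" is a list of rows, each a list of 7 numbers: the shift along the tool's x, y, z in m, then the turn, a rotation vector about the tool's x, y, z in degrees, then the opening, from 0 (shut) to 1 (fully open). A call has exactly 10 rows; each row shifts and turns the commanded pose from where the row before left it, along the tool's axes as they then stand; what a row does not reach is not made up. A row lasts 1/12 s, in which the tool goes at most 41.7 mm and 7.16 degrees, less where a joint would pass 70% of its speed; a pose out of reach is approached as far as the arm can. A call is refused whole if a number of a shift passes 0.0417 or a number of a turn 7.16, either way. A call with a gripper value outside its range is refused whole. The fingers move at their own pace and stop on an object; the grip force is fixed at half the most. Time passes only in rows, so rows that do not move let the fingers close, or fill a call up. It gives the time, the measured TCP pose, the force, the opening and the grip force at its end, in the units of the state.
- status.read_state(): the state, without advancing time (a new reading comes with each control period).
- snapshot(name): name is "scene" or "top" or "wrist"; returns the picture (384x512x3 uint8, red, green, blue); there is no depth.
- camera_info(name): a dict with "fov_y" (degrees; the focal length in pixels is half the picture's height over the tangent of half this angle, whatever the lens; pixels are square), "cx", "cy" (the principal point, pixels), "R" (3x3) and "t" (3): a world point X has camera coordinates R X + t. Camera axes: x right, y down, z forward; pixel columns grow to the right and rows downward; lengths in m; the calibration is good to about 2 mm. A picture is of the moment at which its call begins: read the wrist's pose just before it. camera_info takes no time and is no camera call; for the wrist camera it gives the pose at the moment of the call.
- ticket.sign_off(): hands the job in; it is judged then, once.
The state is a dict: "t": time; "qpos": joint angles; "qvel": joint speeds; "joint_torque": joint torques, N m; "tcp_pos": TCP position; "eef_rot": TCP orientation; "force": force on the tool from outside, world axes, zero at the start; "moment": the same for the moment, N m; "gripper_width": opening from 0.0 (shut) to 1.0 (fully open); "finger_force": force on a finger pad.
Only numpy, scipy, OpenCV 4.12 (cv2) and the standard library are available. Lean on these libraries where they do the work, as an engineer would, in place of code of your own. Each camera call takes 0.05 s, during which the arm holds its last target. There are 200 camera calls.

## Working session

There is one attempt and no reset: what is moved stays moved. The work goes in short steps, Python scripts to look and compute and a tool call to move; the robot and the scene stay as the last step left them, time stands still between calls to the robot, and variables do not carry over. Pictures are saved under pics/ and viewed, at most 10 in all, crops included, and the job is handed in when it is done.

Besides the shell and the picture viewer there is one more tool, called after "Emit:" by a JSON object that holds its "api" and its "payload", one argument or row to a line. send_rows: Moves the arm, as the interface text tells. Its arguments: {"type":"object","properties":{"series":{"type":"array","items":{"type":"array","items":{"type":"number"}}}},"required":["series"]}

```bash
mkdir -p pics && python3 - <<'E'
from rig import status, snapshot, camera_info, robot
import cv2,numpy as np
s=status.read_state();print(s['tcp_pos'],np.round(s['eef_rot'],3).tolist(),s['t'],s['gripper_width'])
for n in('scene','top'):
    im=snapshot(n);cv2.imwrite(f'pics/{n}0.png',cv2.resize(im[:,:,::-1],(800,600),interpolation=cv2.INTER_CUBIC))
    c=camera_info(n);print(n,c['fov_y'],c['cx'],c['cy'],np.round(c['R'],3).tolist(),np.round(c['t'],3).tolist())
E
```

```text
[ 0.12680598 -0.53462597  0.20434002] [[0.973, 0.231, -0.0], [0.231, -0.973, 0.002], [0.0, -0.002, -1.0]] 0.0 1.0009160971515343
scene 52.12664396928161 257.34737087986286 190.89447450543005 [[-0.784, 0.62, -0.008], [0.505, 0.631, -0.589], [-0.36, -0.466, -0.808]] [0.408, -0.209, 1.465]
top 55.26180039004386 254.49063441134237 194.4681495661992 [[-0.066, -0.998, 0.005], [-0.972, 0.063, -0.225], [0.224, -0.02, -0.974]] [0.082, 0.558, 1.047]
```

View pics/top0.png

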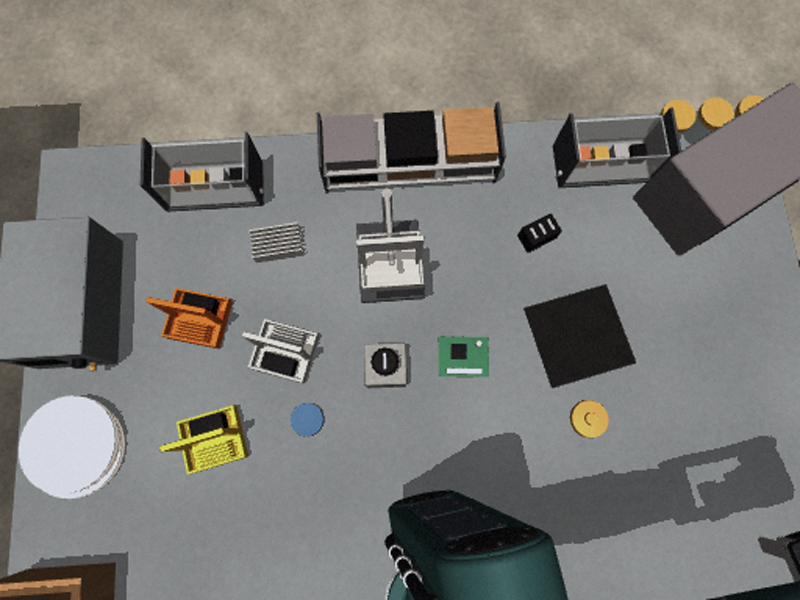

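View pics/scene0.png

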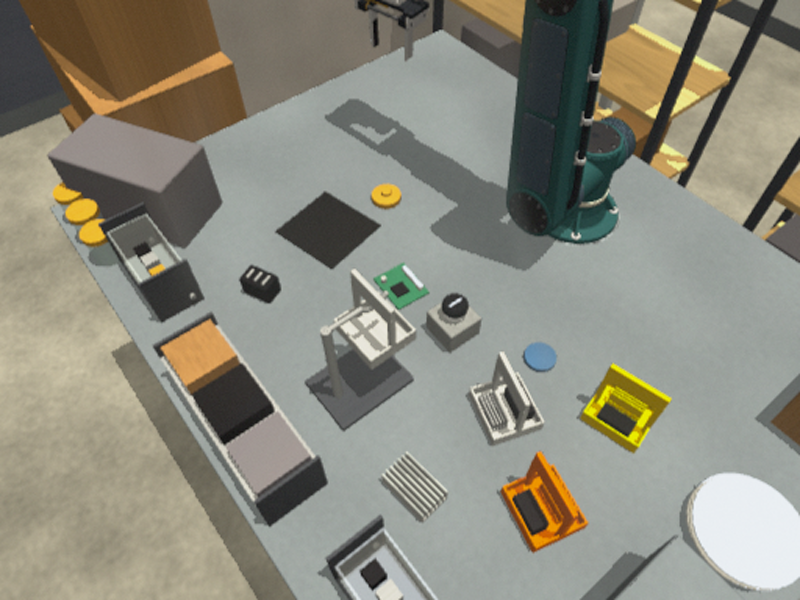

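```bash
cat > h.py <<'E'
import numpy as np,cv2
from rig import status,snapshot,camera_info
def cam(n):
    c=camera_info(n);f=192/np.tan(np.radians(c['fov_y']/2))
    return np.array([[f,0,c['cx']],[0,f,c['cy']],[0,0,1]]),np.array(c['R']),np.array(c['t'])
def onz(n,uv,z,c=None):
    K,R,t=c or cam(n);d=R.T@np.linalg.solve(K,[uv[0],uv[1],1]);o=-R.T@t
    return o+d*(z-o[2])/d[2]
def tri(a,b,na='top',nb='scene'):
    P=[K@np.c_[R,t] for K,R,t in(cam(na),cam(nb))]
    X=cv2.triangulatePoints(P[0],P[1],np.array(a,float),np.array(b,float))[:,0];return X[:3]/X[3]
def proj(n,X,c=None):
    K,R,t=c or cam(n);p=K@(R@np.array(X)+t);return p[:2]/p[2]
def crop(im,x,y,w,h,k,fn):
    cv2.imwrite(fn,cv2.resize(im[y:y+h,x:x+w,::-1],None,fx=k,fy=k,interpolation=cv2.INTER_CUBIC))
E
python3 - <<'E'
from h import *
crop(snapshot('top'),150,115,200,150,4,'pics/tc.png');crop(snapshot('scene'),190,165,200,150,4,'pics/sc.png')
s=1.5625
for p in[(525,307),(607,285),(635,362),(553,386)]:print('mat',onz('top',np.array(p)/s,.004).round(4))
print('btn',onz('top',np.array((385,362))/s-.0,.1).round(4), tri(np.array((385,362))/s,np.array((455,305))/s))
E
```

```text
mat [ 0.5523 -0.2153  0.004 ]
mat [ 0.5876 -0.3898  0.004 ]
mat [ 0.4257 -0.4223  0.004 ]
mat [ 0.3891 -0.2522  0.004 ]
btn [0.4462 0.0763 0.1   ] [0.44770598 0.07637869 0.08829846]
```

View pics/tc.png

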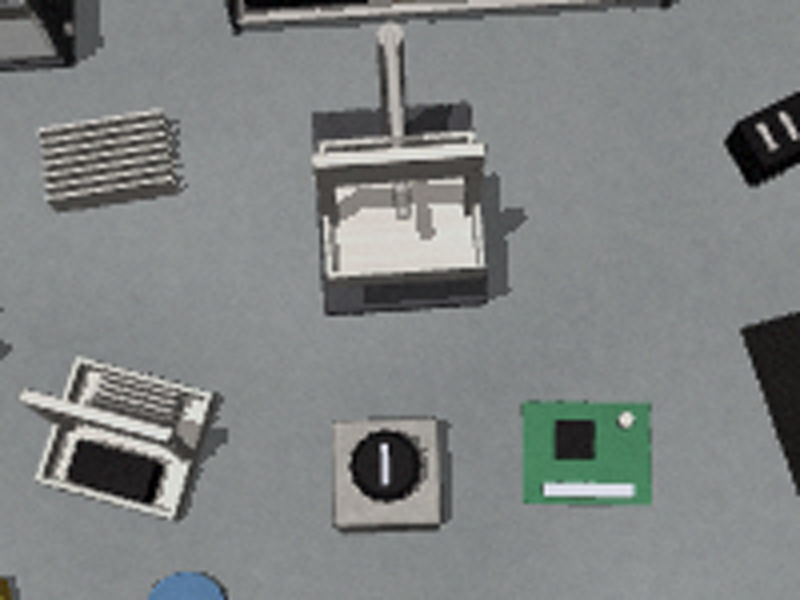

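View pics/sc.png

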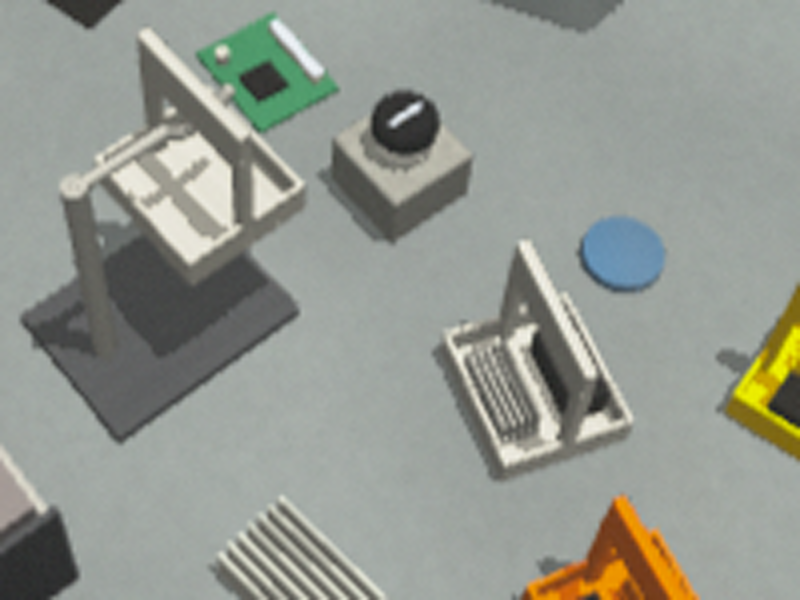

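```bash
python3 - <<'E'
from h import *
T=lambda p:np.array([150,115])+(np.array(p)+.5)/4-.5
S=lambda p:np.array([190,165])+(np.array(p)+.5)/4-.5
def pr(n,v):print(n,np.round(v,4))
L,R=onz('top',T((315,160)),.264),onz('top',T((484,152)),.264)
pr('empty panel',[L,R,(L+R)/2]);print(np.linalg.norm(L-R),np.degrees(np.arctan2(*(L-R)[:2])))
L,R=onz('scene',S((245,130)),.264),onz('scene',S((148,33)),.264)
pr('empty scene',[L,R,(L+R)/2]);print(np.linalg.norm(L-R))
pr('post',onz('top',T((391,35)),.236));pr('post',onz('scene',S((75,187)),.236))
c=np.array([onz('top',T(p),.03) for p in[(80,358),(216,392),(178,520),(38,482)]])
pr('full rim',c);pr('ctr',c.mean(0));print(np.linalg.norm(c-np.roll(c,1,0),axis=1), 'yaw',[np.degrees(np.arctan2(-(b)[0],b[1])) for b in(c[0]-c[1],c[3]-c[2])])
L,R=onz('scene',S((523,245)),.134),onz('scene',S((592,378)),.134);pr('full panel scene',[L,R,(L+R)/2]);print(np.linalg.norm(L-R))
L,R=onz('top',T((22,397)),.134),onz('top',T((172,437)),.134);pr('full panel top',[L,R,(L+R)/2]);print(np.linalg.norm(L-R))
pr('btn',[onz('top',T((386,464)),.1),onz('scene',S((406,116)),.1)])
for p in[(386,430),(386,500),(350,464),(421,464)]:pr('b',onz('top',T(p),.09))
E
```

```text
empty panel [[0.6234 0.1084 0.264 ]
 [0.6219 0.0014 0.264 ]
 [0.6226 0.0549 0.264 ]]
0.10706979851787626 0.8249945916699651
empty scene [[0.621  0.1056 0.264 ]
 [0.623  0.0048 0.264 ]
 [0.622  0.0552 0.264 ]]
0.10076282945493299
post [0.7175 0.0549 0.236 ]
post [0.7198 0.0574 0.236 ]
full rim [[0.5561 0.309  0.03  ]
 [0.5226 0.2049 0.03  ]
 [0.4263 0.2369 0.03  ]
 [0.462  0.3421 0.03  ]]
ctr [0.4917 0.2732 0.03  ]
[0.09982219 0.10939238 0.10147815 0.11110511] yaw [np.float64(-17.87271049914344), np.float64(-18.74277628021601)]
full panel scene [[0.4771 0.2271 0.134 ]
 [0.5118 0.3277 0.134 ]
 [0.4945 0.2774 0.134 ]]
0.10647744625363113
full panel top [[0.5083 0.3272 0.134 ]
 [0.4734 0.2236 0.134 ]
 [0.4908 0.2754 0.134 ]]
0.10933198124944381
btn [[0.4493 0.0769 0.1   ]
 [0.4501 0.0777 0.1   ]]
b [0.4753 0.0754 0.09  ]
b [0.4247 0.0785 0.09  ]
b [0.4523 0.1029 0.09  ]
b [0.449  0.0517 0.09  ]
```

Emit:
{"api": "send_rows", "payload": {
  "series": [
    [0,0,-0.01,0,0,-7.1,0],
    [0,0,-0.01,0,0,-7.1,0],
    [0,0,-0.01,0,0,-7.1,0],
    [0,0,-0.01,0,0,-7.1,0],
    [0,0,-0.01,0,0,-7.1,0],
    [0,0,0,0,0,-7.1,0],
    [0,0,0,0,0,-7.1,0],
    [0,0,0,0,0,-7.1,0],
    [0,0,0,0,0,-7.1,0],
    [0,0,0,0,0,-7.1,0]
  ]
}}

```text
t: 1.03
tcp_pos: [0.1269, -0.535, 0.2552]
eef_rot: [[0.093, 0.996, -0.0], [0.996, -0.093, 0.001], [0.0, -0.0, -1.0]]
force: [0.1, -0.0, 0.4]
gripper_width: 0.325
finger_force: 0.0
```

Emit:
{"api": "send_rows", "payload": {
  "series": [
    [0,0,0,0,0,-5.6,0],
    [0.032,0.017,0,0,0,0,0],
    [0.032,0.017,0,0,0,0,0],
    [0.032,0.017,0,0,0,0,0],
    [0.032,0.017,0,0,0,0,0],
    [0.032,0.017,0,0,0,0,0],
    [0.032,0.017,0,0,0,0,0],
    [0.032,0.017,0,0,0,0,0],
    [0.032,0.017,0,0,0,0,0],
    [0.032,0.017,0,0,0,0,0]
  ]
}}

```text
t: 1.87
tcp_pos: [0.2805, -0.2456, 0.2554]
eef_rot: [[0.002, 1.0, 0.0], [1.0, -0.002, -0.0], [-0.0, 0.0, -1.0]]
force: [0.8, -0.4, 0.3]
gripper_width: 0.003
finger_force: 0.0
```

Emit:
{"api": "send_rows", "payload": {
  "series": [
    [0.032,0.017,0,0,0,0,0],
    [0.032,0.017,0,0,0,0,0],
    [0.032,0.017,0,0,0,0,0],
    [0.032,0.017,0,0,0,0,0],
    [0.032,0.017,0,0,0,0,0],
    [0.032,0.017,0,0,0,0,0],
    [0.032,0.017,0,0,0,0,0],
    [0.032,0.017,0,0,0,0,0],
    [0.032,0.017,0,0,0,0,0],
    [0.03,0.016,0,0,0,0,0]
  ]
}}

```text
t: 2.7
tcp_pos: [0.4499, 0.0726, 0.2553]
eef_rot: [[0.0, 1.0, 0.0], [1.0, -0.0, -0.0], [-0.0, 0.0, -1.0]]
force: [0.8, 0.4, -0.6]
gripper_width: 0.009
finger_force: 0.0
```

Emit:
{"api": "send_rows", "payload": {
  "series": [
    [0.0045,0,0.03,0,0,0,0],
    [0,0,0.03,0,0,0,0],
    [0,0,0.03,0,0,0,0],
    [0,0,0.03,0,0,0,0],
    [0,0,0.03,0,0,0,0],
    [0,0,0.004,0,0,0,0],
    [0,0,0.004,0,0,0,0],
    [0,0,0.003,0,0,0,0],
    [0,0,0.001,0,0,0,0],
    [0,0,0,0,0,0,0]
  ]
}}

```text
t: 3.53
tcp_pos: [0.4501, 0.075, 0.0952]
eef_rot: [[0.001, 1.0, 0.002], [1.0, -0.001, 0.0], [0.0, 0.002, -1.0]]
force: [-3.3, 0.2, 3.7]
gripper_width: 0.01
finger_force: 2.2
```

Emit:
{"api": "send_rows", "payload": {
  "series": [
    [0,0,0.001,0,0,0,0],
    [0,0,0.001,0,0,0,0],
    [0,0,0.001,0,0,0,0],
    [0,0,0,0,0,0,0],
    [0,0,0,0,0,0,0],
    [0,0,0,0,0,0,0],
    [0,0,0,0,0,0,0],
    [0,0,0,0,0,0,0],
    [0,0,0,0,0,0,0],
    [0,0,0,0,0,0,0]
  ]
}}

```text
t: 4.37
tcp_pos: [0.4505, 0.075, 0.094]
eef_rot: [[0.001, 1.0, 0.004], [1.0, -0.001, -0.0], [-0.0, 0.004, -1.0]]
force: [-7.2, -0.5, 13.7]
gripper_width: 0.003
finger_force: 7.0
```

Emit:
{"api": "send_rows", "payload": {
  "series": [
    [0,0,-0.02,0,0,0,0],
    [0,0,-0.04,0,0,0,0.5],
    [0,0,-0.04,0,0,0,0.5],
    [0,0,-0.04,0,0,0,0.5],
    [0,0,-0.04,0,0,0,0.5],
    [0,0,-0.04,0,0,0,0.5],
    [-0.005,0.041,0,0,0,0,0.5],
    [-0.005,0.041,0,0,0,0,0.5],
    [-0.005,0.041,0,0,0,0,0.5],
    [-0.005,0.041,0,0,0,0,0.5]
  ]
}}

```text
t: 5.2
tcp_pos: [0.6164, 0.0544, 0.3116]
eef_rot: [[0.001, 1.0, 0.005], [1.0, -0.001, -0.0], [-0.0, 0.005, -1.0]]
force: [0.9, -0.3, 1.0]
gripper_width: 0.495
finger_force: 0.0
```

```bash
python3 - <<'E'
from h import *
s=status.read_state();print(s['tcp_pos'],s['gripper_width'],s['force'])
cv2.imwrite('pics/w1.png',snapshot('wrist')[:,:,::-1])
c=cam('wrist')
for p in[(.6225,.0,.264),(.6225,.11,.264),(.6225,.055,.264),(.6225,.055,.22),(.6175,.11,.264),(.6175,0,.264),(.4495,.0772,.1)]:print(p,proj('wrist',p,c).round(1))
E
```

```text
[0.6163891  0.05440682 0.31155034] 0.49515862713217856 [ 0.94024472 -0.30396983  1.04168661]
(0.6225, 0.0, 0.264) [258.9 269. ]
(0.6225, 0.11, 0.264) [258.4 133.9]
(0.6225, 0.055, 0.264) [258.7 205.2]
(0.6225, 0.055, 0.22) [258.7 191.9]
(0.6175, 0.11, 0.264) [251.7 134. ]
(0.6175, 0, 0.264) [252.8 269. ]
(0.4495, 0.0772, 0.1) [127.5 154.3]
```

View pics/w1.png

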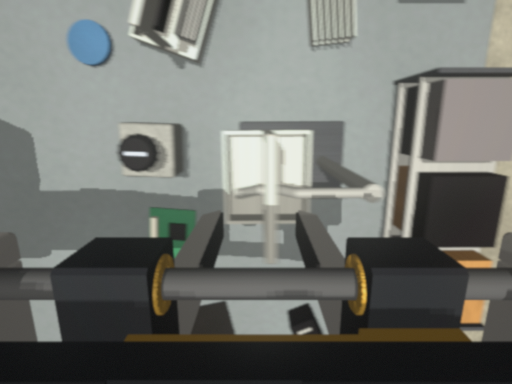

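```bash
python3 - <<'E'
from h import *
s=status.read_state();print(s['tcp_pos'],s['gripper_width'],s['force'])
im=snapshot('wrist');c=cam('wrist')
g=im[:,:,1].astype(int);print(g[145:180,215:330].mean(0).round().astype(int).tolist())
for p in[(.6225,.09,.264),(.4495,.0772,.1)]:print(p,proj('wrist',p,c).round(1))
E
```

```text
[0.62348591 0.05278096 0.30355737] 0.5017670888215549 [ 1.93254362 -0.80035878 -7.16538659]
[237, 229, 192, 139, 119, 139, 168, 196, 221, 236, 240, 239, 238, 238, 239, 241, 241, 242, 242, 242, 241, 241, 241, 241, 241, 241, 241, 241, 242, 242, 242, 242, 242, 241, 239, 233, 222, 221, 231, 238, 241, 242, 242, 242, 241, 240, 237, 227, 203, 178, 172, 175, 177, 177, 177, 177, 176, 177, 180, 190, 206, 222, 234, 238, 239, 240, 240, 241, 241, 241, 240, 239, 240, 240, 240, 240, 240, 240, 239, 238, 231, 202, 153, 142, 186, 225, 233, 222, 180, 134, 114, 111, 111, 110, 110, 110, 109, 108, 106, 105, 104, 103, 102, 101, 100, 99, 98, 98, 98, 98, 98, 98, 98, 99, 99]
(0.6225, 0.09, 0.264) [264.4 161.6]
(0.4495, 0.0772, 0.1) [131.8 154.7]
```

Emit:
{"api": "send_rows", "payload": {
  "series": [
    [0,0,0,0,0,0,0.5],
    [0,0,0,0,0,0,0.5],
    [0,0,0,0,0,0,0.5],
    [0,0,0,0,0,0,0.5],
    [0,0,0,0,0,0,0.5],
    [0,0,0,0,0,0,0.5],
    [0,0,0,0,0,0,0.5],
    [0,0,0,0,0,0,0.5],
    [0,0,0,0,0,0,0.5],
    [0,0,0,0,0,0,0.5]
  ]
}}

```text
t: 6.13
tcp_pos: [0.6135, 0.0548, 0.3104]
eef_rot: [[0.001, 1.0, -0.0], [1.0, -0.001, -0.0], [-0.0, -0.0, -1.0]]
force: [-0.1, 0.5, -0.6]
gripper_width: 0.498
finger_force: 0.0
```

```bash
python3 - <<'E'
from h import *
s=status.read_state();print(s['tcp_pos'],s['gripper_width'],s['force'])
im=snapshot('wrist');c=cam('wrist')
crop(im,190,100,180,130,4,'pics/w2.png')
for p in[(.6225,.09,.264),(.6225,.055,.264),(.4495,.0772,.1)]:print(p,proj('wrist',p,c).round(1))
E
```

```text
[0.61345132 0.05479288 0.31040628] 0.497791680273962 [-0.14118289  0.51392925 -0.57132026]
(0.6225, 0.09, 0.264) [271.4 162.2]
(0.6225, 0.055, 0.264) [271.  205.2]
(0.4495, 0.0772, 0.1) [137.3 155.1]
```

View pics/w2.png

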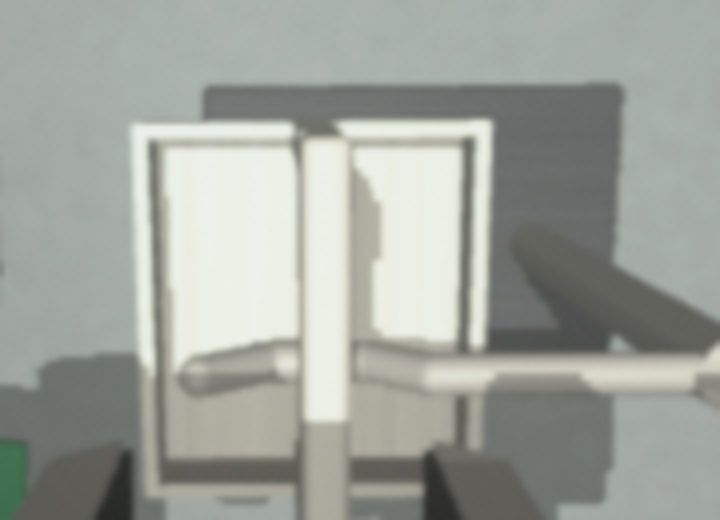

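Emit:
{"api": "send_rows", "payload": {
  "series": [
    [0,0.009,0,0,0,0,0.5],
    [0,0,0.02,0,0,0,0.5],
    [0,0,0.02,0,0,0,0.5],
    [0,0,0.015,0,0,0,0.5],
    [0,0,0.01,0,0,0,0.5],
    [0,0,0.005,0,0,0,0.5],
    [0,0,0,0,0,0,0.4],
    [0,0,0,0,0,0,0.3],
    [0,0,0,0,0,0,0.2],
    [0,0,0,0,0,0,0]
  ]
}}

```text
t: 7.02
tcp_pos: [0.6231, 0.0548, 0.242]
eef_rot: [[0.001, 1.0, 0.003], [1.0, -0.001, -0.0], [-0.0, 0.003, -1.0]]
force: [0.3, 0.5, 0.5]
gripper_width: 0.25
finger_force: 0.0
```

Emit:
{"api": "send_rows", "payload": {
  "series": [
    [0,0,0,0,0,0,0],
    [0,0,0,0,0,0,0],
    [0,0,0,0,0,0,0],
    [0,0,0,0,0,0,0],
    [0,0,-0.005,0,0,0,0],
    [0,0,-0.008,0,0,0,0],
    [0,0,-0.008,0,0,0,0],
    [0,0,-0.006,0,0,0,0],
    [0,0,0,0,0,0,0],
    [0,0,0,0,0,0,0]
  ]
}}

```text
t: 7.85
tcp_pos: [0.6228, 0.0548, 0.2682]
eef_rot: [[0.001, 1.0, 0.001], [1.0, -0.001, -0.0], [-0.0, 0.001, -1.0]]
force: [-0.3, 0.9, -3.5]
gripper_width: 0.106
finger_force: 30.0
```

Emit:
{"api": "send_rows", "payload": {
  "series": [
    [0,-0.008,0,0,0,0,0],
    [0,-0.016,0,0,0,0,0],
    [0,-0.02,0,0,0,0,0],
    [0,-0.02,0,0,0,0,0],
    [0,-0.016,0,0,0,0,0],
    [0,-0.01,-0.01,0,0,0,0],
    [-0.01,-0.004,-0.01,0,0,0,0],
    [-0.02,-0.004,0,0,0,0,0],
    [-0.03,-0.004,0,0,0,0,0],
    [-0.03,-0.004,0,0,0,0,0]
  ]
}}

```text
t: 8.68
tcp_pos: [0.5168, -0.0364, 0.2892]
eef_rot: [[-0.0, 1.0, 0.003], [1.0, 0.0, -0.001], [-0.001, 0.003, -1.0]]
force: [1.0, -0.1, -3.5]
gripper_width: 0.108
finger_force: 30.0
```

Emit:
{"api": "send_rows", "payload": {
  "series": [
    [-0.035,-0.004,0,0,0,0,0],
    [-0.035,-0.004,0,0,0,0,0],
    [-0.035,-0.004,0,0,0,0,0],
    [-0.035,-0.004,0,0,0,0,0],
    [-0.035,-0.004,0,0,0,0,0],
    [-0.035,-0.004,0,0,0,0,0],
    [-0.03,-0.004,0,0,0,0,0],
    [-0.025,0,0,0,0,0,0],
    [-0.015,0,0,0,0,0,0],
    [-0.005,0,0,0,0,0,0]
  ]
}}

```text
t: 9.52
tcp_pos: [0.4877, -0.3232, 0.2875]
eef_rot: [[0.005, 1.0, -0.0], [1.0, -0.005, -0.001], [-0.001, -0.0, -1.0]]
force: [0.1, -0.6, -4.6]
gripper_width: 0.105
finger_force: 30.0
```

Emit:
{"api": "send_rows", "payload": {
  "series": [
    [0,0,0.015,0,0,0,0],
    [0,0,0.03,0,0,0,0],
    [0,0,0.03,0,0,0,0],
    [0,0,0.03,0,0,0,0],
    [0,0,0.03,0,0,0,0],
    [0,0,0.02,0,0,0,0],
    [0,0,0.008,0,0,0,0],
    [0,0,0.004,0,0,0,0],
    [0,0,0.003,0,0,0,0],
    [0,0,0,0,0,0,0]
  ]
}}

```text
t: 10.35
tcp_pos: [0.489, -0.3203, 0.1189]
eef_rot: [[0.001, 1.0, 0.002], [1.0, -0.001, -0.001], [-0.001, 0.002, -1.0]]
force: [-0.9, 0.0, -3.5]
gripper_width: 0.104
finger_force: 30.0
```

Emit:
{"api": "send_rows", "payload": {
  "series": [
    [0,0,0.001,0,0,0,0],
    [0,0,0.001,0,0,0,0],
    [0,0,0,0,0,0,0],
    [0,0,0,0,0,0,0],
    [0,0,0,0,0,0,0],
    [0,0,0,0,0,0,0],
    [0,0,0,0,0,0,0],
    [0,0,0,0,0,0,0],
    [0,0,0,0,0,0,0],
    [0,0,0,0,0,0,0]
  ]
}}

```text
t: 11.18
tcp_pos: [0.4882, -0.3202, 0.1157]
eef_rot: [[0.001, 1.0, 0.0], [1.0, -0.001, -0.0], [-0.0, 0.0, -1.0]]
force: [-0.1, 0.6, -2.1]
gripper_width: 0.103
finger_force: 30.0
```

Emit:
{"api": "send_rows", "payload": {
  "series": [
    [0,0,0.001,0,0,0,0],
    [0,0,0.001,0,0,0,0],
    [0,0,0,0,0,0,0],
    [0,0,0,0,0,0,0],
    [0,0,0,0,0,0,0.15],
    [0,0,0,0,0,0,0.2],
    [0,0,0,0,0,0,0.3],
    [0,0,0,0,0,0,0.4],
    [0,0,0,0,0,0,0.5],
    [0,0,0,0,0,0,0.5]
  ]
}}

```text
t: 12.02
tcp_pos: [0.4881, -0.3199, 0.1132]
eef_rot: [[0.001, 1.0, -0.0], [1.0, -0.001, 0.0], [0.0, -0.0, -1.0]]
force: [0.7, 0.0, 0.8]
gripper_width: 0.448
finger_force: 0.0
```

Emit:
{"api": "send_rows", "payload": {
  "series": [
    [0,0,-0.01,0,0,0,0.5],
    [0,0,-0.025,0,0,0,0.5],
    [0,0,-0.035,0,0,0,0.6],
    [0,0,-0.035,0,0,0,0.6],
    [0.01,0,-0.03,0,0,0,0.6],
    [0.02,0,-0.01,0,0,0,0.6],
    [0.035,0,0,0,0,0,0.6],
    [0.035,0,0,0,0,0,0.6],
    [0.035,0,0,0,0,0,0.6],
    [0.035,0,0,0,0,0,0.6]
  ]
}}

```text
t: 12.85
tcp_pos: [0.4881, -0.1487, 0.2596]
eef_rot: [[0.002, 1.0, 0.002], [1.0, -0.002, -0.001], [-0.001, 0.002, -1.0]]
force: [1.3, 0.8, -0.4]
gripper_width: 0.598
finger_force: 0.0
```

Emit:
{"api": "send_rows", "payload": {
  "series": [
    [0.035,0,0,0,0,0,0.6],
    [0.035,0,0,0,0,0,0.6],
    [0.035,0,0,0,0,0,0.6],
    [0.035,0,0,0,0,0,0.6],
    [0.035,0,0,0,0,0,0.6],
    [0.035,0,0,0,0,0,0.6],
    [0.035,0,0,0,0,0,0.6],
    [0.035,0,0,0,0,0,0.6],
    [0.035,0,0,0,0,0,0.6],
    [0.03,0,0,0,0,0,0.6]
  ]
}}

```text
t: 13.68
tcp_pos: [0.4883, 0.1973, 0.2595]
eef_rot: [[-0.0, 1.0, 0.001], [1.0, 0.0, 0.001], [0.001, 0.001, -1.0]]
force: [0.3, -1.1, -0.1]
gripper_width: 0.599
finger_force: 0.0
```

Emit:
{"api": "send_rows", "payload": {
  "series": [
    [0.025,0,0,0,0,0,0.6],
    [0.015,0,0,0,0,0,0.6],
    [0.01,0,0,0,0,0,0.6],
    [0,0,0,0,0,6.1,0.6],
    [0,0,0,0,0,6.1,0.6],
    [0,0,0,0,0,6.1,0.6],
    [0,0,0,0,0,0,0.6],
    [0,0,0,0,0,0,0.6],
    [0,0,0,0,0,0,0.6],
    [0,0,0,0,0,0,0.6]
  ]
}}

```text
t: 14.52
tcp_pos: [0.4888, 0.2447, 0.2587]
eef_rot: [[0.314, 0.949, 0.0], [0.949, -0.314, -0.0], [0.0, 0.0, -1.0]]
force: [0.8, -0.8, -0.5]
gripper_width: 0.598
finger_force: 0.0
```

```bash
python3 - <<'E'
from h import *
s=status.read_state();print(s['tcp_pos'],np.degrees(np.arctan2(s['eef_rot'][1][0],s['eef_rot'][0][0])),s['gripper_width'])
im=snapshot('wrist');c=cam('wrist');np.save('c.npy',np.array([c[0],c[1],np.tile(c[2],(3,1))]))
cv2.imwrite('pics/w3.png',im[:,:,::-1])
u=np.array([np.sin(np.radians(18.3)),np.cos(np.radians(18.3)),0])
for k in(-.055,0,.055):print(proj('wrist',np.array([.492,.2755,.134])+k*u,c).round(1))
E
```

```text
[0.48880351 0.24467116 0.25865665] 71.69906477059071 0.5978417137808922
[253.9 206.9]
[253.7 156.5]
[253.5 101.8]
```

View pics/w3.png

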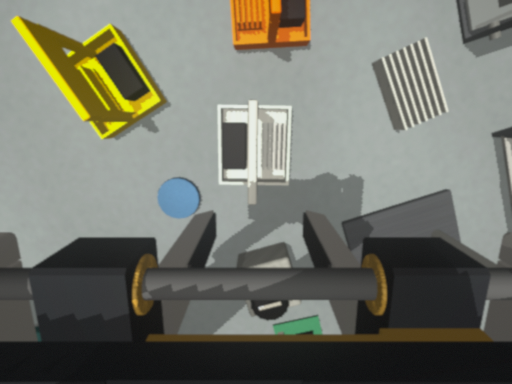

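Emit:
{"api": "send_rows", "payload": {
  "series": [
    [0.016,-0.004,0,0,0,0,0.6],
    [0.0164,-0.004,0,0,0,0,0.6],
    [0,0,0.025,0,0,0,0.6],
    [0,0,0.035,0,0,0,0.6],
    [0,0,0.035,0,0,0,0.6],
    [0,0,0.025,0,0,0,0.6],
    [0,0,0.015,0,0,0,0.6],
    [0,0,0.01,0,0,0,0.5],
    [0,0,0.0037,0,0,0,0.4],
    [0,0,0,0,0,0,0.3]
  ]
}}

```text
t: 15.4
tcp_pos: [0.4912, 0.2781, 0.1093]
eef_rot: [[0.315, 0.949, -0.001], [0.949, -0.315, -0.0], [-0.001, -0.001, -1.0]]
force: [-0.6, 0.0, 0.5]
gripper_width: 0.421
finger_force: 0.0
```

Emit:
{"api": "send_rows", "payload": {
  "series": [
    [0,0,0,0,0,0,0.2],
    [0,0,0,0,0,0,0.1],
    [0,0,0,0,0,0,0],
    [0,0,0,0,0,0,0],
    [0,0,0,0,0,0,0],
    [0,0,0,0,0,0,0],
    [0,0,0,0,0,0,0],
    [0,0,0,0,0,0,0],
    [0,0,0,0,0,0,0],
    [0,0,0,0,0,0,0]
  ]
}}

```text
t: 16.23
tcp_pos: [0.492, 0.2785, 0.1108]
eef_rot: [[0.315, 0.949, 0.002], [0.949, -0.315, 0.001], [0.001, 0.002, -1.0]]
force: [-0.4, 1.0, 6.2]
gripper_width: 0.104
finger_force: 30.0
```

Emit:
{"api": "send_rows", "payload": {
  "series": [
    [0,0,-0.006,0,0,0,0],
    [0,0,-0.014,0,0,0,0],
    [0,0,-0.022,0,0,0,0],
    [0,0,-0.03,0,0,0,0],
    [0,0,-0.03,0,0,-3.6,0],
    [0,0,-0.03,0,0,-3.6,0],
    [0,0,-0.02,0,0,-3.6,0],
    [0,0,-0.008,0,0,-3.6,0],
    [0,0,0,0,0,-3.6,0],
    [0,0,0,0,0,0,0]
  ]
}}

```text
t: 17.07
tcp_pos: [0.4906, 0.2779, 0.268]
eef_rot: [[0.005, 1.0, -0.004], [1.0, -0.005, -0.002], [-0.002, -0.004, -1.0]]
force: [-1.5, 0.6, -5.7]
gripper_width: 0.106
finger_force: 30.0
```

Emit:
{"api": "send_rows", "payload": {
  "series": [
    [-0.008,0.002,0,0,0,0,0],
    [-0.018,0.004,0,0,0,0,0],
    [-0.028,0.005,0,0,0,0,0],
    [-0.034,0.006,0,0,0,0,0],
    [-0.034,0.006,0,0,0,0,0],
    [-0.034,0.006,0,0,0,0,0],
    [-0.03,0.005,0,0,0,0,0],
    [-0.02,0.004,0,0,0,0,0],
    [-0.012,0,0,0,0,0,0],
    [-0.005,0,0,0,0,0,0]
  ]
}}

```text
t: 17.9
tcp_pos: [0.5271, 0.0528, 0.268]
eef_rot: [[0.01, 1.0, -0.004], [1.0, -0.01, -0.001], [-0.001, -0.004, -1.0]]
force: [-0.4, 0.7, -6.4]
gripper_width: 0.103
finger_force: 30.0
```

Emit:
{"api": "send_rows", "payload": {
  "series": [
    [0,0,0,0,0,0,0],
    [0,0,0,0,0,0,0],
    [0,0,0,0,0,0,0],
    [0,0,0,0,0,0,0],
    [0,0,0,0,0,0,0],
    [0,0,0,0,0,0,0],
    [0,0,0,0,0,0,0],
    [0,0,0,0,0,0,0],
    [0,0,0,0,0,0,0],
    [0,0,0,0,0,0,0]
  ]
}}

```text
t: 18.73
tcp_pos: [0.5279, 0.055, 0.2697]
eef_rot: [[0.006, 1.0, -0.0], [1.0, -0.006, -0.0], [-0.0, -0.0, -1.0]]
force: [-0.1, 0.8, -6.9]
gripper_width: 0.104
finger_force: 30.0
```

```bash
python3 - <<'E'
from h import *
crop(snapshot('scene'),170,130,200,150,4,'pics/s2.png')
crop(snapshot('top'),200,95,200,150,4,'pics/t2.png')
E
```

```text
(no output)
```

View pics/s2.png

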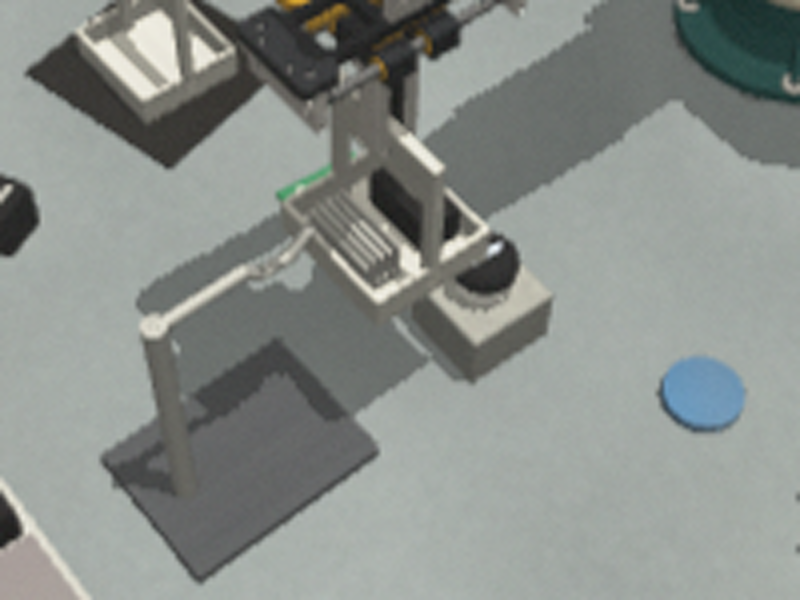

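Emit:
{"api": "send_rows", "payload": {
  "series": [
    [0,0.004,0,0,0,0,0],
    [0,0.009,0,0,0,0,0],
    [0,0.014,0,0,0,0,0],
    [0,0.016,0,0,0,0,0],
    [0,0.016,0,0,0,0,0],
    [0,0.014,0,0,0,0,0],
    [0,0.01,0,0,0,0,0],
    [0,0.007,0,0,0,0,0],
    [0,0.0045,0,0,0,0,0],
    [0,0,0,0,0,0,0]
  ]
}}

```text
t: 19.67
tcp_pos: [0.6234, 0.0542, 0.2689]
eef_rot: [[0.007, 1.0, -0.001], [1.0, -0.007, -0.0], [-0.0, -0.001, -1.0]]
force: [-0.2, 0.1, -6.4]
gripper_width: 0.103
finger_force: 30.0
```

Emit:
{"api": "send_rows", "payload": {
  "series": [
    [0,0,0.003,0,0,0,0],
    [0,0,0.005,0,0,0,0],
    [0,0,0.006,0,0,0,0],
    [0,0,0.005,0,0,0,0],
    [0,0,0.004,0,0,0,0],
    [0,0,0.003,0,0,0,0],
    [0,0,0.002,0,0,0,0],
    [0,0,0,0,0,0,0],
    [0,0,0,0,0,0,0],
    [0,0,0,0,0,0,0]
  ]
}}

```text
t: 20.5
tcp_pos: [0.6226, 0.0544, 0.2421]
eef_rot: [[0.006, 1.0, 0.001], [1.0, -0.006, -0.0], [-0.0, 0.001, -1.0]]
force: [0.1, 0.2, -5.9]
gripper_width: 0.103
finger_force: 30.0
```

Emit:
{"api": "send_rows", "payload": {
  "series": [
    [0,0,0.001,0,0,0,0],
    [0,0,0.001,0,0,0,0],
    [0,0,0.001,0,0,0,0],
    [0,0,0,0,0,0,0],
    [0,0,0,0,0,0,0],
    [0,0,0,0,0,0,0],
    [0,0,0,0,0,0,0],
    [0,0,0,0,0,0,0],
    [0,0,0,0,0,0,0],
    [0,0,0,0,0,0,0]
  ]
}}

```text
t: 21.33
tcp_pos: [0.6227, 0.0544, 0.2405]
eef_rot: [[0.006, 1.0, 0.002], [1.0, -0.006, -0.0], [-0.0, 0.002, -1.0]]
force: [-1.3, -0.5, 6.6]
gripper_width: 0.105
finger_force: 30.0
```

Emit:
{"api": "send_rows", "payload": {
  "series": [
    [0,0,-0.001,0,0,0,0],
    [0,0,0,0,0,0,0],
    [0,0,0,0,0,0,0.13],
    [0,0,0,0,0,0,0.16],
    [0,0,0,0,0,0,0.2],
    [0,0,0,0,0,0,0.25],
    [0,0,0,0,0,0,0.3],
    [0,0,0,0,0,0,0.35],
    [0,0,0,0,0,0,0.4],
    [0,0,0,0,0,0,0.4]
  ]
}}

```text
t: 22.17
tcp_pos: [0.6224, 0.0544, 0.2397]
eef_rot: [[0.006, 1.0, -0.0], [1.0, -0.006, -0.0], [-0.0, -0.0, -1.0]]
force: [-0.0, 0.6, 0.1]
gripper_width: 0.399
finger_force: 0.0
```

Emit:
{"api": "send_rows", "payload": {
  "series": [
    [0,0,0,0,0,0,0.45],
    [0,0,0,0,0,0,0.45],
    [0,0,0,0,0,0,0.45],
    [0,0,0,0,0,0,0.45],
    [0,0,-0.004,0,0,0,0.45],
    [0,0,-0.01,0,0,0,0.45],
    [0,0,-0.015,0,0,0,0.45],
    [0,0,-0.02,0,0,0,0.45],
    [0,0,-0.02,0,0,0,0.5],
    [0,0,-0.01,0,0,0,0.5]
  ]
}}

```text
t: 23.0
tcp_pos: [0.623, 0.0544, 0.323]
eef_rot: [[0.006, 1.0, 0.005], [1.0, -0.006, -0.0], [-0.0, 0.005, -1.0]]
force: [-0.2, 0.7, 0.5]
gripper_width: 0.497
finger_force: 0.0
```

```bash
python3 - <<'E'
from h import *
a=snapshot('scene');b=snapshot('top')
o=np.vstack([a[100:310,130:390],b[75:245,190:450]])
cv2.imwrite('pics/s3.png',cv2.resize(o[:,:,::-1],None,fx=1.57,fy=1.57,interpolation=cv2.INTER_CUBIC))
E
```

```text
(no output)
```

View pics/s3.png

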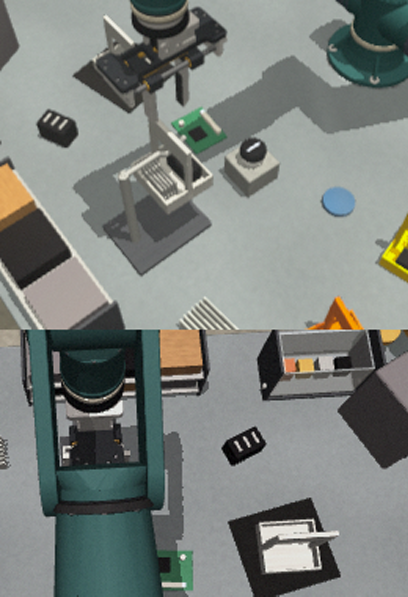

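Emit:
{"api": "send_rows", "payload": {
  "series": [
    [0,0,-0.005,0,0,0,0.8],
    [0.002,-0.015,0,0,0,0,0.8],
    [0.004,-0.03,0,0,0,0,0.8],
    [0.005,-0.035,0,0,0,0,0.8],
    [0.005,-0.035,0,0,0,0,0.8],
    [0.004,-0.03,0,0,0,0,0.8],
    [0.003,-0.02,0,0,0,0,0.8],
    [0,-0.008,0,0,0,0,0.8],
    [0,0,0,0,0,-6,0.8],
    [0,0,0,0,0,-7,0.8]
  ]
}}

```text
t: 23.93
tcp_pos: [0.4493, 0.0784, 0.3231]
eef_rot: [[-0.224, 0.975, -0.001], [0.975, 0.224, -0.0], [-0.0, -0.001, -1.0]]
force: [0.5, 0.6, -0.3]
gripper_width: 0.803
finger_force: 0.0
```

Emit:
{"api": "send_rows", "payload": {
  "series": [
    [0,0,0,0,0,-7,0.8],
    [0,0,0,0,0,-7,0.8],
    [0,0,0,0,0,-7,0.8],
    [0,0,0,0,0,-7,0.8],
    [0,0,0,0,0,-7,0.8],
    [0,0,0,0,0,-7,0.8],
    [0,0,0,0,0,-7,0.8],
    [0,0,0,0,0,-7,0.8],
    [0,0,0,0,0,-7,0.8],
    [0,0,0,0,0,-7,0.8]
  ]
}}

```text
t: 24.77
tcp_pos: [0.45, 0.0782, 0.3224]
eef_rot: [[-0.992, 0.123, -0.002], [0.123, 0.992, -0.0], [0.002, -0.001, -1.0]]
force: [-0.4, 0.4, -0.0]
gripper_width: 0.801
finger_force: 0.0
```

Emit:
{"api": "send_rows", "payload": {
  "series": [
    [0,0,0,0,0,-7,0.8],
    [0,0,0,0,0,-7,0.8],
    [0,0,0,0,0,-7,0.8],
    [0,0,0,0,0,-7,0.8],
    [0,0,0,0,0,-7,0.8],
    [0,0,0,0,0,-2,0.8],
    [0,0,0,0,0,0,0.8],
    [0,0,0,0,0,0,0.8],
    [0,0,0,0,0,0,0.8],
    [0,0,0,0,0,0,0.8]
  ]
}}

```text
t: 25.6
tcp_pos: [0.4497, 0.0784, 0.3234]
eef_rot: [[-0.87, -0.494, -0.001], [-0.494, 0.87, -0.0], [0.001, 0.0, -1.0]]
force: [0.7, -0.6, 1.2]
gripper_width: 0.801
finger_force: 0.0
```

```bash
python3 - <<'E'
from h import *
s=status.read_state();R=np.array(s['eef_rot']);print(s['tcp_pos'],np.round(R,3).tolist(),np.round(s['qpos'],1))
print('tool shift',R.T@(np.array([.4495,.0772,.079])-s['tcp_pos']))
im=snapshot('wrist');c=cam('wrist');p=proj('wrist',(.4495,.0772,.1),c);print(p)
x,y=(p-40).astype(int);d=(im[max(y,0):y+80,x:x+80].max(2)<60).astype(np.uint8)
n,l,st,ce=cv2.connectedComponentsWithStats(d)
for i in range(1,n):
    if st[i,4]>80:print(st[i],ce[i]+[x,max(y,0)])
E
```

```text
[0.4497157  0.07839469 0.32335272] [[-0.87, -0.494, -0.001], [-0.494, 0.87, -0.0], [0.001, 0.0, -1.0]] [   2.8   -6.5   76.6   -0.   109.9 -116.8]
tool shift [ 0.00060602 -0.00097979  0.24435302]
[257.2236708  168.20038376]
[ 26  22  33  34 584] [256.36472603 166.45376712]
```

Emit:
{"api": "send_rows", "payload": {
  "series": [
    [0,-0.001,0.015,0,0,0,0.8],
    [0,0,0.03,0,0,0,0.8],
    [0,0,0.04,0,0,0,0.8],
    [0,0,0.04,0,0,0,0.8],
    [0,0,0.035,0,0,0,0.8],
    [0,0,0.03,0,0,0,0.8],
    [0,0,0.025,0,0,0,0.8],
    [0,0,0.015,0,0,0,0.8],
    [0,0,0.01,0,0,0,0.8],
    [0,0,0.004,0,0,0,0.8]
  ]
}}

```text
t: 26.48
tcp_pos: [0.449, 0.0775, 0.0781]
eef_rot: [[-0.869, -0.494, -0.003], [-0.494, 0.869, -0.0], [0.003, 0.001, -1.0]]
force: [-0.4, 0.3, 0.0]
gripper_width: 0.8
finger_force: 0.0
```

Emit:
{"api": "send_rows", "payload": {
  "series": [
    [0,0,0,0,0,0,0.7],
    [0,0,0,0,0,0,0.6],
    [0,0,0,0,0,0,0.5],
    [0,0,0,0,0,0,0.4],
    [0,0,0,0,0,0,0.3],
    [0,0,0,0,0,0,0.3],
    [0,0,0,0,0,0,0.3],
    [0,0,0,0,0,0,0.3],
    [0,0,0,0,0,0,0.3],
    [0,0,0,0,0,0,0.3]
  ]
}}

```text
t: 27.32
tcp_pos: [0.4503, 0.0791, 0.0805]
eef_rot: [[-0.869, -0.495, 0.001], [-0.495, 0.869, 0.003], [-0.002, 0.002, -1.0]]
force: [-1.1, 4.8, 2.3]
gripper_width: 0.524
finger_force: 30.0
```

Gripped (49 mm). Twist clockwise (+tool z).

Emit:
{"api": "send_rows", "payload": {
  "series": [
    [0,0,0,0,0,4,0.3],
    [0,0,0,0,0,6,0.3],
    [0,0,0,0,0,7,0.3],
    [0,0,0,0,0,7,0.3],
    [0,0,0,0,0,7,0.3],
    [0,0,0,0,0,7,0.3],
    [0,0,0,0,0,7,0.3],
    [0,0,0,0,0,7,0.3],
    [0,0,0,0,0,6,0.3],
    [0,0,0,0,0,4,0.3]
  ]
}}

```text
t: 28.15
tcp_pos: [0.4502, 0.0767, 0.0805]
eef_rot: [[-0.842, 0.539, 0.001], [0.539, 0.842, -0.002], [-0.002, -0.002, -1.0]]
force: [-2.1, -0.7, 2.6]
gripper_width: 0.525
finger_force: 30.0
```

Emit:
{"api": "send_rows", "payload": {
  "series": [
    [0,0,0,0,0,1,0.3],
    [0,0,0,0,0,0.5,0.3],
    [0,0,0,0,0,0,0.3],
    [0,0,0,0,0,0,0.3],
    [0,0,0,0,0,0,0.3],
    [0,0,0,0,0,0,0.55],
    [0,0,0,0,0,0,0.65],
    [0,0,0,0,0,0,0.75],
    [0,0,0,0,0,0,0.8],
    [0,0,0,0,0,0,0.8]
  ]
}}

```text
t: 28.98
tcp_pos: [0.4501, 0.0779, 0.0796]
eef_rot: [[-0.83, 0.557, -0.0], [0.557, 0.83, 0.001], [0.0, 0.0, -1.0]]
force: [-0.5, 0.3, -0.4]
gripper_width: 0.785
finger_force: 0.0
```

Emit:
{"api": "send_rows", "payload": {
  "series": [
    [0,0,-0.01,0,0,0,0.8],
    [0,0,-0.02,0,0,0,0.8],
    [0,0,-0.03,0,0,0,0.8],
    [0,0,-0.04,0,0,0,0.8],
    [0,0,-0.04,0,0,0,0.8],
    [0,0,-0.04,0,0,0,0.8],
    [0,0,-0.03,0,0,0,0.8],
    [0,0,-0.02,0,0,0,0.8],
    [0,0,0,0,0,0,0.8],
    [0,0,0,0,0,0,0.8]
  ]
}}

```text
t: 29.82
tcp_pos: [0.4506, 0.0777, 0.3112]
eef_rot: [[-0.83, 0.557, 0.003], [0.557, 0.83, 0.0], [-0.003, 0.002, -1.0]]
force: [0.0, -0.5, -0.1]
gripper_width: 0.8
finger_force: 0.0
```

```bash
python3 - <<'E'
from h import *
a=snapshot('scene')
w=snapshot('wrist')
o=np.vstack([cv2.resize(a[60:320,100:420],(512,416)),w[40:225]])
cv2.imwrite('pics/f.png',cv2.resize(o[:,:,::-1],None,fx=.99,fy=.99))
# bar direction via wrist
c=cam('wrist');m=(w.min(2)>170).astype(np.uint8);p=proj('wrist',(.4495,.0772,.1),c);print('btn px',p)
yy,xx=np.nonzero(m[int(p[1])-20:int(p[1])+20,int(p[0])-20:int(p[0])+20]);print(len(xx))
q=np.c_[xx,yy].astype(np.float32)+np.float32(p.astype(int)-20);(dx,dy,cx,cy)=cv2.fitLine(q,cv2.DIST_L2,0,.01,.01).ravel()
P=onz('wrist',(cx,cy),.1,c);Q=onz('wrist',(cx+10*dx,cy+10*dy),.1,c);print(P,np.degrees(np.arctan2(*(Q-P)[1::-1])))
E
```

```text
btn px [258.37672197 172.1636159 ]
97
[0.44527178 0.08208736 0.1       ] 102.90626117076613
```

View pics/f.png

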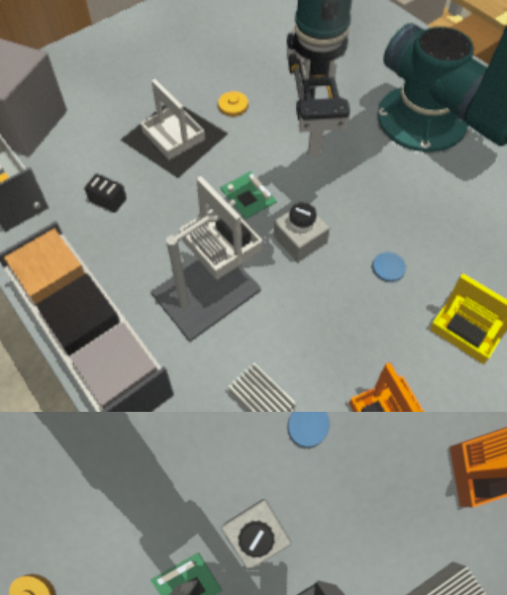

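```bash
python3 -c "
from rig import ticket
print(ticket.sign_off())"
```

```text
the job is handed in; nothing more can be done
None
```

I handed the job in at about 30 s: stop pressed, empty carrier upright on the mat, filled carrier hanging released on the hook, and head twisted clockwise about 65° or more (46° needed); the last picture showed everything in place, but no verdict came back.

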